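Unlock and open the test valve

TASK

Open the valve with the yellow lever: first draw its red-knobbed safety bolt fully back out of the lever's tip, then swing the lever a quarter turn clockwise, as far as it goes, so that it lies along the pipe. Leave that bolt drawn back, and leave the bolt of the blue-levered valve alone.

Things in the scene. Friction and masses are not known exactly. Their poses are not given: they have to be found in the camera images.
- test_valve (a point): Yellow-levered ball valve on a fixed grey plate (T-shaped, 250 x 150 x 8 mm); an identical blue-levered one stands to its left or right. Point fixed to the stand, on the lever's upright swing axis at the lever's mid-height, 96 mm above the bench; z up. Pipe along y, axis 51 mm below, 34 mm thick (valve body 47). Shut lever points along -x; in front of its tip the slide bolt lies along x.
- test_catch (a joint): Its slide bolt, m: 0 = nose in the lever's slotted tip, lever locked; clear from 0.015; 0.032 = fully back, at the stop. Upright round red knob, 14-17 mm thick, in test_valve's frame at x = -0.138 - joint value, y = 0, red part 12 to 46 mm above the point; bearings of the bolt reach 8 mm above the point. Friction 1.5 N, stays where left.
- test_lever (a joint): Yellow lever, rad: 0 = shut, along -x of test_valve; 1.57 = open, along the pipe (+y), at its stop; swings level, clockwise from above. Tip 108 mm from the swing axis; yellow sleeve 30 to 88 mm out, 22 mm wide, 16 mm high (8 above and below the point); free space beside it, and 20 mm below it. Friction 0.15 N m, stays where left.
- other_catch (a joint): Slide bolt of the blue-levered valve, m: 0 = locked, 0.032 = fully back. To be left alone.

How it is judged (in metres and radians):
On the way, in this order (a step that is already met when the one before it is completed fails the run):
1. the safety bolt of the yellow-levered valve is drawn back while its lever is still shut (value of joint test_catch above 0.021 m and value of joint test_lever below 0.15 rad), for 0.2 s.
2. the yellow lever is swung open, along the pipe (value of joint test_lever above 1.39 rad), for 0.2 s.
At the end, for the whole second after the job is handed in: The yellow lever rests open within about 10 degrees of its stop (at least 1.39 rad), its safety bolt is drawn back at least 21 of 32 mm, and the blue valve's bolt is still in (under 12 mm) (value of joint test_lever above 1.39 rad and value of joint test_catch above 0.021 m and value of joint other_catch below 0.012 m and velocity of joint test_lever below 0.05 rad/s); the robot touches nothing.
It fails at once if the bolt of the blue-levered valve is drawn (value of joint other_catch above 0.012 m).
It also fails if it takes over 48 s, if anything falls off the work surface, if the arm or the gripper's body presses on something with over 40 N, if the wrist force passes 120 N, or if a joint passes its speed limit or range.

ROBOT

A 6-joint arm with a two-finger parallel gripper is mounted at the origin on a cart in front of the work surface, level with it; the furniture and walls round the work are solid. World frame = base frame: x ahead of the robot, y to its left, z up, the work surface at z = 0. Lengths are in mm, angles in rad, forces in N, time in s.
With the tool pointing down it reaches from about 300 to 875 mm from the base axis. Payload 4.2 kg.
Tool frame: the origin (TCP) lies on the centre line of the jaws, within the pads' length; the fingertips stand 22 mm ahead of it and the grasp point (between the pads) lies 3 mm ahead of it; x points along the fingers, y is the direction in which the jaws open and shut, and the axes are right-handed (so a half turn about x gives the same grasp; the last joint's range is limited). The gripper opens to 85 mm and grips with 20 to 120 N. Pads are 22 mm wide; open, the fingers measure 114 mm over their backs; the gripper's body (76 mm by 85 mm) begins 54 mm behind the grasp point. The pads swing forward as they close: fully open they stand 13 mm farther back than shut.
Start: joints at [1.317, 0.32, 1.565, -0, 1.257, -0.02], TCP at [133.214, 559.368, 253.338] pointing down, gripper open.
Joint ranges: [-3.11, 3.11], [-0.84, 2.01], [0.21, 2.61], [-1.34, 4.49], [0.05, 2.63], [-2.56, 2.56]. Speed limits (rad/s): [2.57, 2.57, 3.14, 3.14, 3.14, 3.14].

INTERFACE

Orientations are given as a rotation vector (axis times angle).
In Python, from bench import ctrl, inverse_kinematics, viewer gives the robot as it stands. Calls block until the motion is done:
- ctrl.move_pose(position, orientation): joint-space move of the TCP to a pose.
- ctrl.move_straight(position, orientation=None, rate=150): straight line of the TCP; orientation=None keeps the orientation; rate is the mean speed in mm/s.
- ctrl.set_joints(angles): joint-space move.
- ctrl.set_gripper(opening, effort=None): opening from 0.0 (shut) to 1.0 (fully open); effort is the grip in N (None keeps the last); returns when the fingers have stopped.
- ctrl.pause(seconds).
- inverse_kinematics(position, orientation): joint angles nearest the present ones, or None.
- ctrl.read_state(): the state.
- viewer.snapshot(name): name is "scene" or "top" or "wrist"; returns the picture (400x640x3 uint8, blue, green, red); there is no depth.
- viewer.camera_model(name): a dict with "fx", "fy", "cx", "cy" (pixels), "view" (4x4, takes a point from world to camera coordinates). Camera axes: x right, y up, looking along -z (the intrinsics and any distortion apply to the point x, -y, -z); pixel columns grow to the right and rows downward; lengths in mm; the calibration is good to about 2 mm. A picture is of the moment at which its call begins: read the wrist's pose just before it. camera_model takes no time and is no camera call; for the wrist camera it gives the pose at the moment of the call.
A pose or a line that the arm cannot do raises ctrl.Unreachable and nothing moves.
- ctrl.finish_job(): hands the job in, once; it reports no verdict.
The state is a dict: "t": time; "joint_pos": joint angles; "joint_vel": joint speeds; "joint_efforts": joint torques, N m; "ee_pos": TCP position; "ee_rot": TCP orientation; "force": force on the tool from outside, world axes, zero at the start; "ft_torque": the same for the moment, N m; "opening": opening from 0.0 (shut) to 1.0 (fully open).
Only numpy, scipy, OpenCV 4.12 (cv2) and the standard library are available. Lean on these libraries where they do the work, as an engineer would, in place of code of your own. Each camera call takes 0.05 s, during which the arm holds its last target.

## Working session

There is one attempt and no reset: what is moved stays moved. The work goes in short steps, each a Python script; the robot and the scene stay as the last script left them, time stands still between calls to the robot, and variables do not carry over. Pictures are saved under pics/ and viewed, and the job is handed in when it is done.

```bash
ls; mkdir -p pics; python3 - <<'E'
from bench import ctrl, viewer
import cv2
for n in ("scene","top","wrist"):
    m=viewer.camera_model(n); print(n,m)
    cv2.imwrite(f"pics/{n}0.png",viewer.snapshot(n))
s=ctrl.read_state(); print(s)
E
```

```text
pics
scene {'fx': 498.1696846430084, 'fy': 498.1696846430084, 'cx': 314.8716665673534, 'cy': 203.41706105566936, 'view': array([[ 8.11173477e-01, -5.84569653e-01,  1.66105592e-02,
        -5.56362055e+02],
       [ 4.05575375e-01,  5.82802372e-01,  7.04166181e-01,
        -3.13196844e+02],
       [-4.21314854e-01, -5.64464095e-01,  7.09840883e-01,
        -7.25432220e+02],
       [ 0.00000000e+00,  0.00000000e+00,  0.00000000e+00,
         1.00000000e+00]])}
top {'fx': 391.18555666406644, 'fy': 391.18555666406644, 'cx': 318.78913528302814, 'cy': 199.10803190747504, 'view': array([[-2.40007959e-02, -9.99662798e-01,  9.91217746e-03,
        -7.26263125e+01],
       [ 9.96685939e-01, -2.31561091e-02,  7.79803412e-02,
        -6.32154217e+02],
       [-7.77245186e-02,  1.17509182e-02,  9.96905620e-01,
        -9.20869798e+02],
       [ 0.00000000e+00,  0.00000000e+00,  0.00000000e+00,
         1.00000000e+00]])}
wrist {'fx': 292.4039378964361, 'fy': 292.4039378964361, 'cx': 323.51357579594475, 'cy': 203.56022554220445, 'view': array([[ 2.31587171e-01,  9.72811015e-01, -2.47196279e-03,
  
[... 230 characters left out ...]
e+00,  0.00000000e+00,
         1.00000000e+00]])}
{'t': 0.15, 'joint_pos': array([ 1.31703435e+00,  3.20113055e-01,  1.56539416e+00,  4.06777684e-05,
        1.25742182e+00, -2.00028464e-02]), 'joint_vel': array([-0.00242666, -0.0011983 , -0.00229378,  0.00030217,  0.00095062,
        0.00042193]), 'joint_efforts': array([ 6.72028691e-04, -4.15843356e+01, -2.34344351e+01,  1.85506838e-04,
        6.12780423e-03,  5.88902580e-06]), 'ee_pos': array([133.09562271, 559.03696708, 252.69557382]), 'ee_rot': array([ 0.1824963 ,  1.56321404, -0.18457149]), 'force': array([ 0.3378179 , -0.1622957 , -0.41846241]), 'ft_torque': array([0.01248805, 0.0537439 , 0.02653768]), 'opening': 0.9995823799718946}
```

View pics/scene0.png

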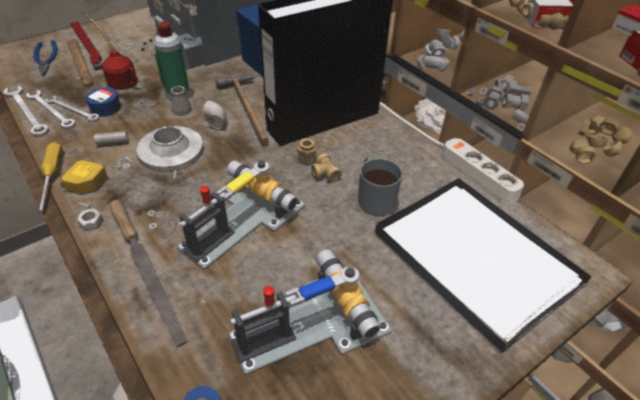

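View pics/top0.png

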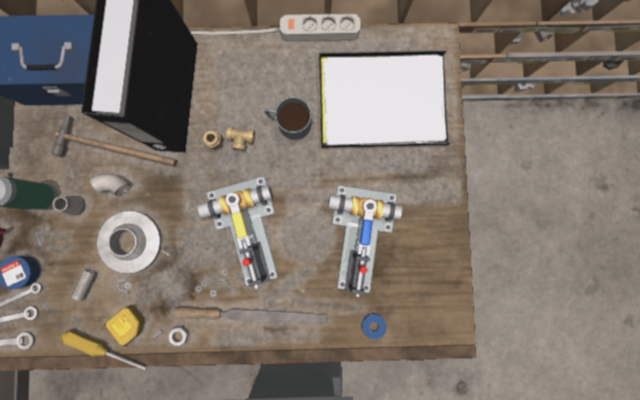

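View pics/wrist0.png

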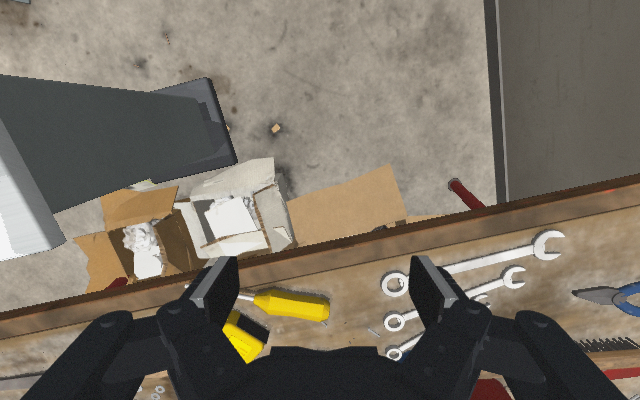

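The top view shows the yellow valve with its sleeve at about (239,222) and red knob at (247,262). The blue valve is to its right, knob at (363,269). Both shut levers point towards the robot. Next I'll measure the yellow one.

```bash
cat > h.py <<'E'
import numpy as np, cv2
def ray(m,px):
    V=m["view"];R=V[:3,:3];t=V[:3,3]
    d=np.array([(px[0]-m["cx"])/m["fx"],-(px[1]-m["cy"])/m["fy"],-1.])
    return -R.T@t, R.T@d
def plane(m,px,z):
    c,d=ray(m,px); return c+d*(z-c[2])/d[2]
def proj(m,p):
    q=m["view"][:3,:3]@np.asarray(p)+m["view"][:3,3]
    return np.array([m["cx"]+m["fx"]*q[0]/-q[2], m["cy"]-m["fy"]*q[1]/-q[2]])
def tri(a,b):
    (c1,d1),(c2,d2)=a,b
    A=np.c_[d1,-d2]; s=np.linalg.lstsq(A,c2-c1,rcond=None)[0]
    p,q=c1+d1*s[0],c2+d2*s[1]
    return (p+q)/2,np.linalg.norm(p-q)
def mask(img,col):
    h=cv2.cvtColor(img,cv2.COLOR_BGR2HSV);H,S,V=cv2.split(h)
    if col=="red": m=((H<8)|(H>172))&(S>150)&(V>90)
    if col=="yel": m=(H>=25)&(H<35)&(S>150)&(V>100)
    return m.astype(np.uint8)
def blobs(mk,roi,mn=8):
    x0,y0,x1,y1=roi; z=np.zeros_like(mk); z[y0:y1,x0:x1]=mk[y0:y1,x0:x1]
    n,l,s,c=cv2.connectedComponentsWithStats(z)
    out=[]
    for i in range(1,n):
        if s[i,4]>=mn:
            pts=np.argwhere(l==i)[:,::-1].astype(np.float32)
            out.append((c[i],s[i],cv2.minAreaRect(pts)))
    return out
E
python3 - <<'E'
from h import *; from bench import viewer
T=cv2.imread("pics/top0.png");S=cv2.imread("pics/scene0.png")
mt,ms=viewer.camera_model("top"),viewer.camera_model("scene")
for n,I,roi in(("top",T,(190,170,290,300)),("scene",S,(170,150,310,260))):
    for c in("red","yel"):
        for b in blobs(mask(I,c),roi): print(n,c,b)
cr=np.hstack([cv2.resize(T[170:300,190:300],None,fx=3.5,fy=3.5),cv2.resize(S[150:280,170:305],None,fx=3,fy=3.5)])
cv2.imwrite("pics/crop1.png",cr)
E
```

```text
top red (array([246.28947368, 261.47368421]), array([243, 259,   8,   7,  38], dtype=int32), ((246.2500457763672, 261.25006103515625), (4.949747085571289, 7.071067810058594), 45.0))
scene red (array([204.95327103, 193.26168224]), array([200, 186,  10,  17, 107], dtype=int32), ((204.4340057373047, 194.0761260986328), (16.315574645996094, 8.122163772583008), 85.91438293457031))
scene yel (array([238.70056497, 180.85875706]), array([227, 173,  25,  17, 177], dtype=int32), ((239.02001953125, 180.3600311279297), (7.800000190734863, 25.60000228881836), 53.13010025024414))
```

View pics/crop1.png

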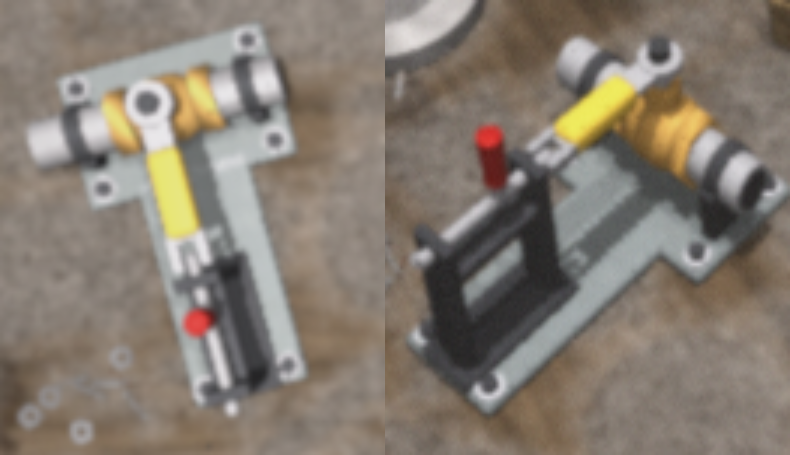

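```bash
sed -i 's/(H>=25)&(H<35)&(S>150)/(H>=24)\&(H<36)\&(S>130)/' h.py
python3 - <<'E'
from h import *; from bench import viewer
T=cv2.imread("pics/top0.png");S=cv2.imread("pics/scene0.png")
mt,ms=viewer.camera_model("top"),viewer.camera_model("scene")
B={}
for n,I,roi in(("top",T,(190,170,290,300)),("scene",S,(170,150,310,260))):
    for c in("red","yel"):
        bb=blobs(mask(I,c),roi)
        if c=="yel" : print(n,c,[(b[0],b[1][4]) for b in bb])
        if bb: B[n,c]=max(bb,key=lambda b:b[1][4])
print(cv2.cvtColor(T,cv2.COLOR_BGR2HSV)[215:230:5,236:244:2].tolist())
tops=B["scene","red"][0]
print("knob tri",tri(ray(mt,B["top","red"][0]),ray(ms,tops)), "plane142",plane(mt,B["top","red"][0],140), "scene plane125",plane(ms,tops,125))
if("top","yel")in B:
  y=B["top","yel"][0]; print("sleeve tri",tri(ray(mt,y),ray(ms,B["scene","yel"][0])),plane(mt,y,103),plane(ms,B["scene","yel"][0],101))
# rosette boss centre, by HoughCircles-free: hole at crop (149,102)/3.5
print("axis",plane(mt,(190+149/3.5,170+102/3.5),106), tri(ray(mt,(190+149/3.5,170+102/3.5)),ray(ms,(170+(658-385)/3,150+48/3.5))))
E
```

```text
top yel [(array([242.4516129 , 223.22580645]), np.int32(31)), (array([234.07142857, 219.07142857]), np.int32(14))]
scene yel [(array([238.81862745, 180.70588235]), np.int32(204))]
[[[29, 124, 232], [29, 119, 232], [27, 142, 228], [21, 82, 130]], [[29, 125, 232], [29, 120, 232], [29, 120, 233], [24, 149, 211]], [[29, 130, 232], [29, 121, 232], [29, 115, 232], [29, 125, 232]]]
knob tri (array([493.43568343,  70.60378308, 127.70211984]), np.float64(1.028474775683769)) plane142 [493.91198639  68.69680288 140.        ] scene plane125 [494.82830619  73.01863968 125.        ]
sleeve tri (array([571.76920653,  83.74295559, 106.96057423]), np.float64(6.753944856465585)) [574.80672484  82.81979801 103.        ] [571.68688124  91.54703604 101.        ]
axis [628.29138546 103.54506439 106.        ] (array([628.27245294, 103.15858002, 107.5430419 ]), np.float64(0.25325320935686185))
```

```bash
sed -i 's/(S>130)/(S>85)/' h.py
python3 - <<'E'
from h import *; from bench import viewer, inverse_kinematics, ctrl
from scipy.spatial.transform import Rotation as Ro
T=cv2.imread("pics/top0.png");mt=viewer.camera_model("top")
for b in blobs(mask(T,"yel"),(190,170,290,300),15): 
    print(b, plane(mt,b[0],103.5))
A=np.array([628.3,103.4]);K=np.array([493.5,70.0])
# check sleeve line
th=np.arctan2(*(A-K)[::-1]);u=np.array([np.cos(th),np.sin(th)]);v=np.array([-u[1],u[0]])
print("yaw",th,"dist",np.linalg.norm(A-K))
open("h.py","a").write('''
from scipy.spatial.transform import Rotation as Ro
def down(a):
    """tool down, jaw axis at world angle a"""
    x=np.array([0,0,-1.]);y=np.array([np.cos(a),np.sin(a),0]);return Ro.from_matrix(np.c_[x,y,np.cross(x,y)]).as_rotvec()
''')
from h import down
for s in(0,np.pi):
  for nm,p,a in(("knob",[*K,136],th+np.pi/2+s),("lev0",[*(A-60*u),106],th+np.pi/2+s),("lev90",[*(A+60*v),106],th+s)):
    print(nm,s,np.round(inverse_kinematics(p,down(a)),2))
E
```

```text
(array([247.21052632, 196.81578947]), array([244, 193,   8,   9,  38], dtype=int32), ((247.50003051757812, 197.00003051757812), (10.60660171508789, 3.535533905029297), 45.0)) [632.91583738  71.70024021 103.5       ]
(array([223.        , 203.96666667]), array([220, 200,   8,   9,  30], dtype=int32), ((223.00003051757812, 204.00003051757812), (9.899494171142578, 2.8284268379211426), 45.0)) [618.29776929 125.23624446 103.5       ]
(array([238.74358974, 224.84615385]), array([232, 212,  15,  26, 234], dtype=int32), ((238.6884765625, 224.85769653320312), (25.17156219482422, 9.472225189208984), 74.74488067626953)) [571.42995674  90.90320728 103.5       ]
yaw 0.24288296238775345 dist 138.87620386516903Traceback (most recent call last):
  File "<stdin>", line 16, in <module>
ImportError: cannot import name 'down' from 'h' (h.py)
```

```bash

python3 - <<'E'
from h import *; from bench import viewer, inverse_kinematics, ctrl
A=np.array([628.3,103.4]);th=.235
u=np.array([np.cos(th),np.sin(th)]);v=np.array([-u[1],u[0]]);K=np.array([493.7,70.2])
for s in(0,np.pi):
  for nm,p,a in(("knob",[*K,136],th+np.pi/2+s),("lev0",[*(A-60*u),106],th+np.pi/2+s),("lev90",[*(A+60*v),106],th+s)):
    q=inverse_kinematics(p,down(a)); print(nm,s,None if q is None else np.round(q,2))
m=viewer.camera_model("wrist");c=-m["view"][:3,:3].T@m["view"][:3,3]
s=ctrl.read_state();R=Ro.from_rotvec(s["ee_rot"]).as_matrix();print("cam in tool",R.T@(c-s["ee_pos"]),"look",R.T@(-m["view"][2,:3]))
E
```

```text
knob 0 [ 0.12  0.31  1.91 -0.    0.92 -1.69]
lev0 0 [ 0.14  0.45  1.76 -0.    0.93 -1.67]
lev90 0 [ 0.24  0.53  1.62 -0.    0.99  0.  ]
knob 3.141592653589793 [0.12 0.31 1.91 0.   0.92 1.45]
lev0 3.141592653589793 [0.14 0.45 1.76 0.   0.93 1.47]
lev90 3.141592653589793 None
cam in tool [-120.03545313   -0.32180933  -75.93542647] look [ 9.55128167e-01 -8.25660830e-04  2.96191667e-01]
```

```bash

python3 - <<'E'
from h import *; from bench import viewer, ctrl
th=.235
ctrl.move_pose([500,72,250],down(th+np.pi/2))
s=ctrl.read_state();m=viewer.camera_model("wrist");I=viewer.snapshot("wrist")
cv2.imwrite("pics/w1.png",I);np.save("w1.npy",m,allow_pickle=True)
print(s["t"],s["ee_pos"],s["opening"],s["force"])
for c,z in(("red",138),("yel",103.5)):
    for b in blobs(mask(I,c),(0,0,640,400),60): print(c,b[0],b[1],b[2][1:],plane(m,b[0],z))
E
```

```text
2.3333 [499.97705111  72.61055307 250.00357886] 0.9995390865581637 [0.22210036 0.04696323 0.87495922]
red [17.3368984  97.54367201] [  0  88  54  23 561] ((22.0, 53.0), 90.0) [ 468.80762051 -170.50722068  138.        ]
red [322.52010724 197.12064343] [313 184  20  26 373] ((25.0, 19.0), 90.0) [490.73075285  69.2364732  138.        ]
yel [617.08614501 109.27099785] [ 590   67   50   80 2786] ((79.0, 49.0), 90.0) [363.56766664 301.36101913 103.5       ]
yel [ 90.15254237 231.06779661] [ 85 218  11  25 118] ((24.195009231567383, 6.958741188049316), 74.47589111328125) [ 587.53796876 -142.68943355  103.5       ]
yel [324.47120921 264.55278311] [ 312  239   24   53 1042] ((52.0, 23.0), 90.0) [569.45537405  89.98879408 103.5       ]
yel [349.41666667 292.51041667] [344 281  12  21  96] ((22.789955139160156, 5.723989009857178), 57.9946174621582) [595.35263082 123.27616433 103.5       ]
yel [301.25 293.54] [296 282  12  21 100] ((22.692724227905273, 5.57077693939209), 55.00798034667969) [608.4552932   74.20188317 103.5       ]
```

View pics/w1.png

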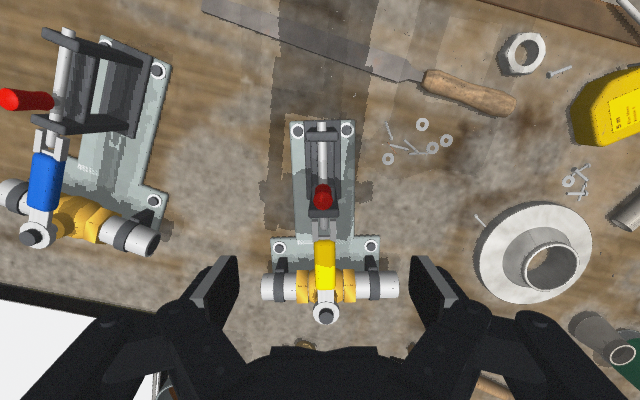

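The wrist view shows the knob at (322,197), the sleeve at (324,264) and the hub at (326,316), all in one column, so the yaw is about right.

```bash

python3 - <<'E'
from h import *; from bench import viewer
m=np.load("w1.npy",allow_pickle=True).item();mt=viewer.camera_model("top")
I=cv2.imread("pics/w1.png")
print("knob tri w/top",tri(ray(m,(322.5,197.1)),ray(mt,(246.3,261.5))),"z127",plane(m,(322.5,197.1),127))
print("hub",plane(m,(326,316),107), "sleeve",plane(m,(324.47,264.55),102.5))
th=.235;u=np.array([np.cos(th),np.sin(th)])
for A in((628.3,103.4),):
  for r,z in((138,127),(59,104),(0,107)):
    p=[*(np.array(A)-r*u),z];print(r,proj(m,p),proj(mt,p))
E
```

```text
knob tri w/top (array([493.01033399,  70.045508  , 130.20794783]), np.float64(0.7138038858795416)) z127 [493.78361109  69.9070319  127.        ]
hub [627.03217379 105.55805249 107.        ] sleeve [569.9906185   90.11944335 102.5       ]
138 [323.94671286 197.78828622] [246.14636208 260.92312405]
59 [323.82402293 265.977384  ] [239.26664129 225.06132707]
0 [323.76013764 316.57216894] [232.54216303 199.1020796 ]
```

```bash

python3 - <<'E'
from h import *; from bench import viewer, ctrl
th=.243;u=np.array([np.cos(th),np.sin(th)]);K=np.array([493.6,70.0]);o=down(th+np.pi/2)
ctrl.set_gripper(0.55,30)
ctrl.move_straight([*K,190],o)
ctrl.move_straight([*K,136],rate=80)
s=ctrl.read_state();print(s["t"],s["ee_pos"],s["force"])
ctrl.set_gripper(0.0,30)
s=ctrl.read_state();print(s["t"],s["ee_pos"],s["force"],s["opening"]*85)
cv2.imwrite("pics/w2.png",viewer.snapshot("wrist"))
E
```

```text
4.225 [494.04332334  70.05149274 136.44376067] [ 0.22716166 -1.00297462  0.10487273]
4.6167 [493.86220479  70.27580904 136.53649862] [-0.9262979   1.82343635  2.50821603] 14.629511902641369
```

View pics/w2.png

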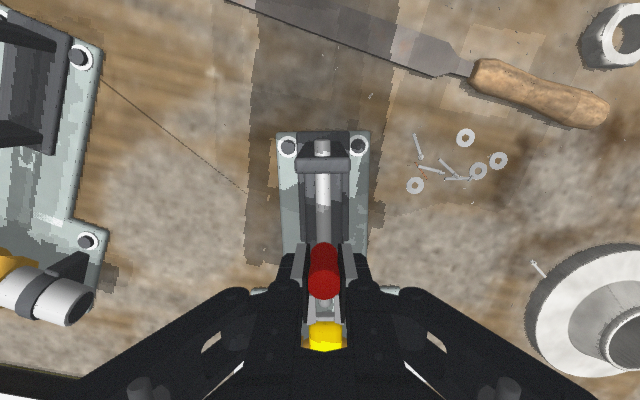

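The knob, at (323,270), sits between the pads at 14.6 mm opening. Now I'll pull it back.

```bash

python3 - <<'E'
from h import *; from bench import viewer, ctrl
th=.243;u=np.array([np.cos(th),np.sin(th)]);o=down(th+np.pi/2)
s=ctrl.read_state();p0=s["ee_pos"].copy()
for d in(12,24,30,32):
    ctrl.move_straight([*(p0[:2]-d*u),136.],o,rate=50)
    s=ctrl.read_state();print(d,(s["ee_pos"]-p0).round(1),s["force"].round(1),s["opening"]*85)
cv2.imwrite("pics/w3.png",viewer.snapshot("wrist"))
E
```

```text
12 [-12.6  -3.3  -0.1] [-1.6 -0.4  6.4] 15.05002521481417
24 [-24.7  -6.5  -0.1] [-1.1 -0.5  7.4] 14.435054045503948
30 [-28.3  -7.4  -0. ] [ 5.  -0.   2.2] 14.497882657507159
32 [-28.3  -7.5   0.1] [10.3  3.2 -1.4] 14.64030787863922
```

View pics/w3.png

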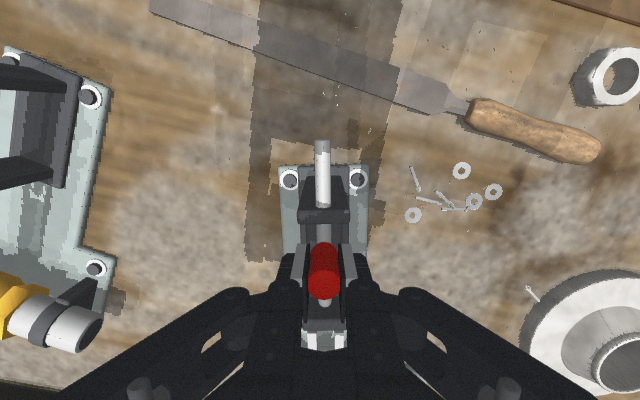

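The bolt came back about 29 mm and then resisted at 10 N, which I take to be the stop. I'll release, lift and check.

```bash

python3 - <<'E'
from h import *; from bench import viewer, ctrl
th=.243;u=np.array([np.cos(th),np.sin(th)]);o=down(th+np.pi/2);A=np.array([627.9,103.8])
ctrl.set_gripper(0.5)
p=ctrl.read_state()["ee_pos"]
ctrl.move_straight([p[0],p[1],220],o)
ctrl.move_straight([*(A-135*u),225],o)
m=viewer.camera_model("wrist");I=viewer.snapshot("wrist");cv2.imwrite("pics/w4.png",I)
T=viewer.snapshot("top");cv2.imwrite("pics/t4.png",T)
print(ctrl.read_state()["t"])
A=np.array([627.9,103.8])
for b in blobs(mask(I,"red"),(230,0,420,400),60):
    q=plane(m,b[0],128)[:2]-A; print(b[0],"knob along",-q@u,"across",q@[-u[1],u[0]])
for b in blobs(mask(I,"yel"),(230,0,420,400),150):
    q=plane(m,b[0],103)[:2]-A; print(b[0],"yel along",-q@u,"across",q@[-u[1],u[0]])
E
```

```text
7.5917
[322.43829787 175.41914894] knob along 167.53515829035948 across -0.9948813827694352
[324.10643564 283.06765677] yel along 59.6609494228213 across 0.3907313107006605
```

View pics/w4.png

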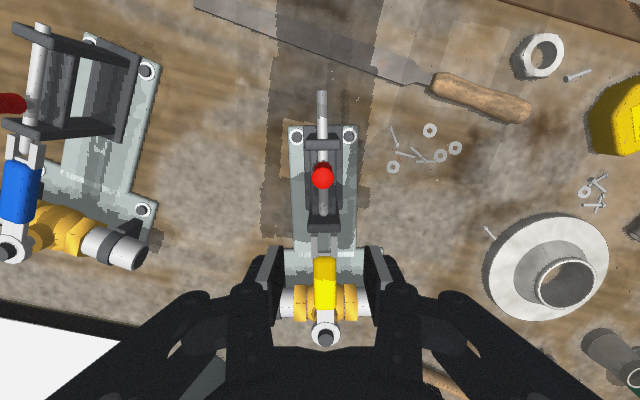

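The bolt is back: the knob at (322,177) lies 167.5 mm out and the sleeve is centred to within 0.4 mm. Next I'll straddle the lever and swing it.

```bash

python3 - <<'E'
from h import *; from bench import viewer, ctrl
th=.243;A=np.array([627.9,103.8]);r=62
def pos(a,z=104.): 
    g=th+np.pi-a; return [A[0]+r*np.cos(g),A[1]+r*np.sin(g),z]
def ori(a): return down(th+np.pi/2-a)
ctrl.move_straight(pos(0,200),ori(0))
ctrl.set_gripper(0.38)
ctrl.move_straight(pos(0,150),ori(0))
ctrl.move_straight(pos(0),ori(0),rate=80)
s=ctrl.read_state();print(s["t"],s["ee_pos"],s["force"].round(1),s["opening"]*85)
for d in(15,30,45,60,75,85):
    a=np.radians(d); ctrl.move_straight(pos(a),ori(a),rate=50)
    s=ctrl.read_state();print(d,s["t"],s["ee_pos"].round(1),s["force"].round(1))
    if np.linalg.norm(s["force"])>30: break
cv2.imwrite("pics/t5.png",viewer.snapshot("top")[150:300,170:310].repeat(4,0).repeat(4,1))
cv2.imwrite("pics/w5.png",viewer.snapshot("wrist"))
E
```

```text
9.7333 [568.1098938   88.93341937 104.35461738] [-0.  -0.  -0.1] 32.22675933395335
15 10.2083 [566.2 105.1 104.5] [-0.1  0.7  0.2]
30 10.6833 [568.5 120.9 104.1] [0.5 0.6 0.7]
45 11.1583 [575.  135.7 104. ] [ 0.6  0.4 -0.3]
60 11.6333 [585.1 148.3 104. ] [-0.1  0.1  0.5]
75 12.1083 [598.1 157.9 104. ] [-0.7  0.4 -0.2]
85 12.475 [608.  162.3 104.1] [0.5 0.2 0.1]
```

View pics/w5.png

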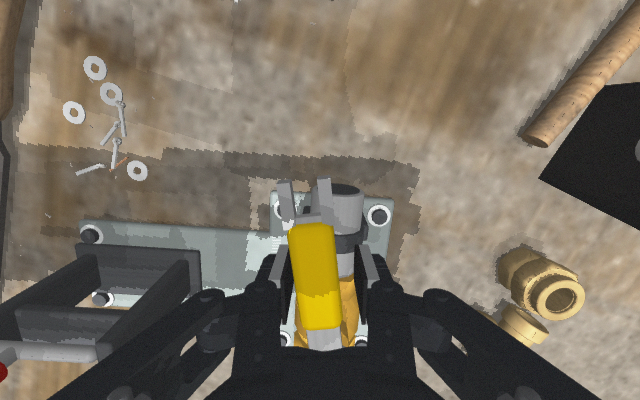

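The lever, at (315,275), follows between the pads and lags a few degrees. I'll drive on to the stop.

```bash

python3 - <<'E'
from h import *; from bench import viewer, ctrl
th=.243;A=np.array([627.9,103.8]);r=62
def pos(a,z=104.): 
    g=th+np.pi-a; return [A[0]+r*np.cos(g),A[1]+r*np.sin(g),z]
def ori(a): return down(th+np.pi/2-a)
for d in(90,93,95,97,99):
    a=np.radians(d); ctrl.move_straight(pos(a),ori(a),rate=30)
    ctrl.pause(.15)
    s=ctrl.read_state();print(d,s["t"],s["ee_pos"].round(1),s["force"].round(1))
    if np.linalg.norm(s["force"])>8: break
a0=np.radians(91); ctrl.move_straight(pos(a0),ori(a0),rate=30)
ctrl.move_straight(pos(a0,210),ori(a0))
ctrl.move_straight([480,150,260],ori(a0))
ctrl.pause(.3)
s=ctrl.read_state();print(s["t"],s["force"].round(1))
m=viewer.camera_model("wrist");I=viewer.snapshot("wrist");cv2.imwrite("pics/w6.png",I)
T=viewer.snapshot("top");S=viewer.snapshot("scene");cv2.imwrite("pics/t6.png",T);cv2.imwrite("pics/s6.png",S)
cv2.imwrite("pics/c6.png",np.hstack([cv2.resize(T[170:300,190:300],None,fx=3.5,fy=3.5),cv2.resize(S[150:280,170:305],None,fx=3,fy=3.5)]))
ms=viewer.camera_model("scene")
u=np.array([np.cos(th),np.sin(th)]);v=np.array([-u[1],u[0]])
for n,M,J in(("top",viewer.camera_model("top"),T),("scene",ms,S)):
  for c,z in(("yel",102.5),("red",128)):
    for b in blobs(mask(J,c),(170,150,310,300),20):
        q=plane(M,b[0],z)[:2]-A; print(n,c,b[0],b[1][4],"u,v",q@u,q@v,"ang",np.degrees(np.arctan2(q@v,-(q@u))))
E
```

```text
90 13.0583 [612.8 163.9 104.1] [-0.7 -0.1  0.3]
93 13.4667 [616.1 164.7 104. ] [-1.4 -0.3  0.6]
95 13.8667 [618.2 165.1 104. ] [-3.   1.6  0.9]
97 14.2667 [618.7 164.9 103.8] [-5.9 -0.7  2.6]
99 14.6667 [618.7 164.4 103.6] [-10.7  -3.1   5.6]
17.375 [-0.8 -0.4 -0.3]
top yel [247.24390244 196.80487805] 41 u,v -2.7244058657409953 -32.29579466458563 ang -85.17806398608043
top yel [206.00847458 206.35169492] 236 u,v 0.7021864789926493 60.76246481946605 ang 90.66209511038988
top red [249.925 275.075] 40 u,v -168.54958461796878 0.14849247609620164 ang 0.05047766796842281
scene yel [241.7826087  153.96376812] 138 u,v 0.15145992852437296 53.47261365516739 ang 90.16228852246105
scene red [192.18018018 202.46846847] 111 u,v -168.1006793833598 -1.488270326340313 ang -0.5072518500743822
scene red [268.57522124 292.39823009] 113 u,v -215.81845443590268 -231.69133198812176 ang -47.031391989505835
```

View pics/c6.png

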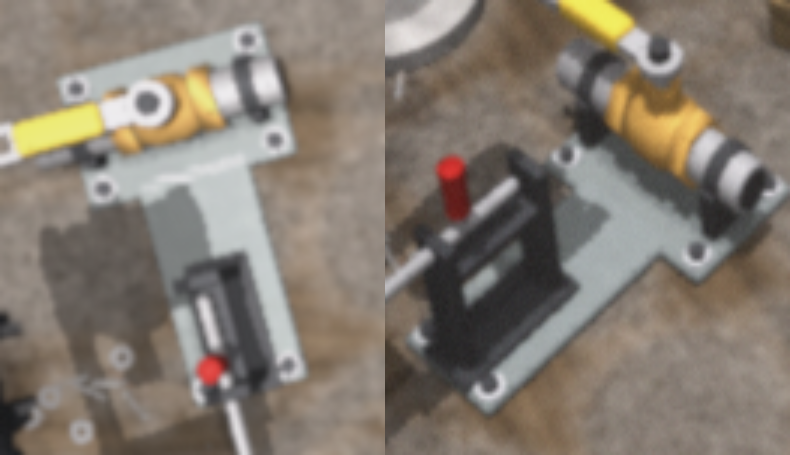

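View pics/s6.png

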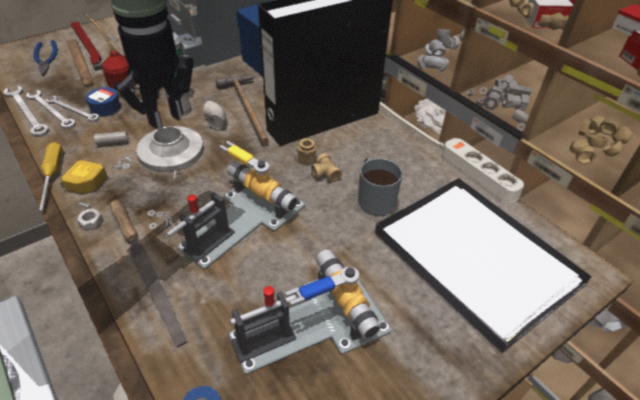

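The lever (top view (206,206)) lies along the pipe at about 90°. The knob is about 168 mm out, so the bolt is drawn about 30 mm. The blue valve is untouched and the robot is clear of everything, so I'm handing in.

```bash
python3 -c "
from bench import ctrl
print(ctrl.finish_job(), ctrl.read_state()['t'])"
```

```text
the job is handed in; nothing more can be done
the job is handed in; nothing more can be done
```

The yellow-levered valve is open with its safety bolt drawn back, and I handed the job in at about 17.5 s of the 48 s. `finish_job` reports no verdict.

- **Bolt:** I gripped the red knob and pulled the bolt back until it resisted, at about 10 N. The gripper moved about 29 mm.
- **Lever:** I then swung the yellow lever clockwise between the open fingers until it met its stop, also at about 10 N, and backed the gripper away.
- **Last checks:** The top and scene views put the lever at 90–91° and the knob about 168 mm from the swing axis. That means the bolt is drawn about 30 mm, against the 21 mm required. The blue valve looked unchanged in the last scene picture, and the gripper stood clear with about zero force.
- **Small disagreements:** The bolt reads about 2 mm short of its nominal 32 mm, and points measured in different views differed by 1–2 mm. Both are about the size of the calibration error.

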